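Hold an end cap down in a sprung leak-test seat

TASK

Get the end cap ready for its leak test. First slide the loose sprung test seat along the bench until it sits square and flush against both bars of the corner stop; then set the end cap upright, flange down, in the seat's ring, press it down against the spring as far as the ring goes, and finish still holding it pressed down, with the seat still flush against both bars. Leave the grease tub, the elbow fitting and the tape roll where they are.

Things in the scene. Friction and masses are not known exactly. Their poses are not given: they have to be found in the camera images.
- end_cap: Off-white plastic membrane end cap, 12 g, upright on the bench. Origin: centre of the underside, z up. Flange 44 mm diameter, 0 to 12 mm above the origin; above it a round neck 24 mm diameter up to 31 mm (26 mm wide with small ribs up to 17 mm). Grasp the neck from above, fingertips 14 mm above the origin, just over the flange; the flange top is a shoulder 10 mm wide that can take a push.
- test_seat: Loose grey block 84 x 84 x 32 mm, about 0.4 kg, flat on the bench; above it a steel ring on a spring. Origin: centre of the underside, x and y along its sides, z up. Push it by its plain side faces. The ring (60 mm diameter) spans 44 to 54 mm above the origin when up, 32 to 42 mm when fully down. It starts about 30 to 75 mm off each bar, turned up to 0.3 rad.
- ring_floor (a point): Centre of the ring's inner floor, on which the cap's flange rests: 47 mm above the bench with the ring up, 35 mm with it fully down. The round recess in the ring is 47 mm diameter and 7 mm deep, open upward; the wall is 6 mm thick.
- seat_ring (a joint): Travel of the sprung ring in m: 0 = up, at rest; 0.012 = fully down at its stop. The spring pushes back with about 3 N at the start and 9 N at the stop; it lifts the ring again when let go.
- corner_stop: Fixed aluminium corner stop, two bars 16 mm wide, 22 mm high. Origin: inner corner of the stop faces, on the bench. Far bar: face x = 0 (bar on the +x side), from y = -92 to 25 mm, hose barb behind. Left-hand bar: face y = 0 (bar on the +y side), from x = -92 to -6 mm. The seat flush against both has its origin at x = -42, y = -42 mm in this frame, sides parallel to the bars.
- grease_tub: Bystander: white tub with a blue screw lid, 50 mm diameter, 46 mm high; origin centre of its underside.
- elbow_fitting: Bystander: small white push-in elbow fitting, 42 x 31 x 19 mm, lying on the bench; origin at its underside. It lies in front of the tall fixed vacuum pump, to keep the arm and gripper clear of: the pump's front face is at x about 0.63 m from the robot's axis, from 0.40 m left of the centre line to 0.13 m right of it, 0.26 m high (0.49 m in its left part).
- tape_roll: Bystander: roll of white tape lying flat, 75 mm diameter, 24 mm high; origin centre of its underside.
Things that resemble listed ones, but are neither listed nor needed, are in the scene too. There is more than one size of the end_cap; the job needs the smallest. There is more than one size of the test_seat; the job needs the larger.

How it is judged:
On the way, in this order (a step that is already met when the one before it is completed fails the run):
1. the test seat lies square and flush against both bars of the corner stop (x of test_seat in the frame of corner_stop between -0.0455 and -0.035 m and y of test_seat in the frame of corner_stop between -0.0455 and -0.035 m and angle between the x axis of test_seat and the x axis of corner_stop, either way round below 0.05 rad and angle between test_seat's own z axis and vertical below 0.05 rad), for 0.2 s.
2. then the end cap stands in the seat's ring (horizontal distance between end_cap and ring_floor below 0.004 m and z of end_cap in the frame of ring_floor below 0.003 m and angle between end_cap's own z axis and vertical below 0.08 rad).
At the end, for the whole second after the job is handed in: Seat within 3.5 mm of both bars and 0.05 rad of square; cap upright (0.08 rad) on the ring floor (within 3 mm in height, 4 mm of centre); ring held at least 9.5 of its 12 mm down, fingers pushing on the cap (over 3 N) and cap on the seat (over 5 N) (all of step 1 and all of step 2 and value of joint seat_ring above 0.0095 m and contact force between end_cap and test_seat above 5 N and contact force between the fingers and end_cap above 3 N); the arm keeps its last pose, push and grip.
It fails at once if a bystander (grease tub, elbow fitting or tape roll) is moved by more than 20 mm (distance of any of grease_tub, elbow_fitting, tape_roll from where it was at the start of the episode above 0.02 m).
It also fails if it takes over 72 s, if anything falls off the work surface, if the arm or the gripper's body presses on something with over 40 N, if the wrist force passes 120 N, or if a joint passes its speed limit or range.

ROBOT

A 7-joint arm with a two-finger parallel gripper is mounted at the origin on a cart in front of the work surface, level with it; the furniture and walls round the work are solid. World frame = base frame: x ahead of the robot, y to its left, z up, the work surface at z = 0. Lengths are in m, angles in rad, forces in N, time in s.
With the tool pointing down it reaches from about 0.4 to 0.85 m from the base axis. Payload 4.5 kg.
Tool frame: the origin (TCP) lies between the finger pads; the fingertips stand 8 mm ahead of it and the grasp point (between the pads) lies 11 mm behind it; z points along the fingers, y is the line along which they close (so a half turn about z gives the same grasp; the last joint's range is limited). The gripper opens to 88 mm and grips with 3 to 60 N. Pads are 18 mm wide; open, the fingers measure 123 mm over their backs; the gripper's body (75 mm by 187 mm) begins 45 mm behind the grasp point.
Start: joints at [-1.259, 0.689, -0.195, 1.565, 0.157, 0.902, -0.215], TCP at [0.171, 0.601, 0.208] pointing down, gripper open.
Joint ranges: [-3.01, 3.01], [-0.46, 2.08], [-1.47, 1.51], [0.13, 2.56], [-1, 4.14], [0.04, 2.09], [-2.66, 2.66]. Speed limits (rad/s): [2.57, 2.57, 3.14, 3.14, 3.14, 3.14, 3.14].

INTERFACE

Orientations are given as [roll, pitch, yaw] about the fixed x, y, z axes, in that order (R = Rz(yaw) Ry(pitch) Rx(roll)).
In Python, from plant import r gives the robot as it stands.
- The arm moves only by the tool apply_moves, never from a script. Its argument "series" is text: rows parted by semicolons, each of 7 numbers parted by spaces: the shift along the tool's x, y, z in mm, then the turn, a rotation vector about the tool's x, y, z in degrees, then the closure in counts, from 0 (fully open) to 255 (shut). In form: dx dy dz wx wy wz fingers; .... A call has 1 to 5 rows; each row is the pose to reach, as a shift and turn from the pose commanded when the call began, along the tool's axes at that moment; what a row does not reach only later rows make up. A row lasts 1/10 s, in which the tool goes at most 50 mm and 8.59 degrees, less where a joint would pass 70% of its speed; a pose out of reach is approached as far as the arm can. A call with a gripper value outside its range is refused whole. The fingers move at their own pace and stop on an object; "force" is the grip in N (left out, the last holds). Time passes only in rows, so rows that repeat a pose let the fingers close. It gives the time, the measured TCP pose, the force, the opening and the grip force at its end, in the units of the state.
- r.observe(): the state, without advancing time (a new reading comes with each control period).
- r.read_camera(name): name is "scene" or "top" or "wrist"; returns (picture, depth): 480x640x3 uint8, red, green, blue; 480x640 float32, m along the optical axis (not along the pixel's ray), 0 where there is no reading.
- r.get_calibration(name): a dict with "fx", "fy", "cx", "cy" (pixels), "xyz" and "orientation" of the camera in the world. Camera axes: x right, y down, z forward; pixel columns grow to the right and rows downward; lengths in m; the calibration is good to about 2 mm. The wrist camera is an equidistant fisheye: a pixel r from the principal point sees the ray r / f radians off the axis. A picture is of the moment at which its call begins: read the wrist's pose just before it. get_calibration takes no time and is no camera call; for the wrist camera it gives the pose at the moment of the call.
- r.sign_off(): hands the job in; it is judged then, once.
The state is a dict: "time_s": time; "q": joint angles; "dq": joint speeds; "effort": joint torques, N m; "position": TCP position; "tcp_rot": TCP orientation; "ft_force": force on the tool from outside, world axes, zero at the start; "wrist_torque": the same for the moment, N m; "width": finger opening in m; "gripper_force": force on a finger pad.
Only numpy, scipy, OpenCV 4.12 (cv2) and the standard library are available. Lean on these libraries where they do the work, as an engineer would, in place of code of your own. Each camera call takes 0.05 s, during which the arm holds its last target. There are 200 camera calls.

## Working session

There is one attempt and no reset: what is moved stays moved. The work goes in short steps, Python scripts to look and compute and a tool call to move; the robot and the scene stay as the last step left them, time stands still between calls to the robot, and variables do not carry over. Pictures are saved under pics/ and viewed, at most 10 in all, crops included, and the job is handed in when it is done.

Besides the shell and the picture viewer there is one more tool, called as name(argument=value, ...) on one line, values as JSON. apply_moves: Moves the arm, as the interface text tells. Its arguments: {"type":"object","properties":{"series":{"type":"string"},"force":{"type":"number"}},"required":["series"]}

```bash
ls; mkdir -p pics
python3 - <<'E'
from plant import r
import cv2,numpy as np
o=r.observe();print(o['time_s'],o['position'],o['tcp_rot'],o['width'])
for n in("scene","top"):
    p,d=r.read_camera(n);c=r.get_calibration(n);print(n,c)
    cv2.imwrite(f"pics/{n}0.png",p[:,:,::-1]);np.savez(f"{n}0.npz",p=p,d=d)
E
```

```text
pics
0.0 [0.17123627 0.60035399 0.20701829] [-3.13973304e+00  1.27147312e-04  2.86384354e+00] 0.08834061978213036
scene {'fx': 557.3483287993259, 'fy': 557.3483287993259, 'cx': 321.02649288619205, 'cy': 249.61641585432466, 'xyz': array([-0.1216194 ,  0.11629991,  1.03629305]), 'orientation': array([-2.47055152, -0.01847043, -2.10968687])}
top {'fx': 601.7529499406779, 'fy': 601.7529499406779, 'cx': 334.68152988844355, 'cy': 237.86838107961373, 'xyz': array([ 0.29403933, -0.30314447,  1.54519225]), 'orientation': array([-2.95847638e+00,  1.12492342e-03, -1.54395407e+00])}
```

View pics/scene0.png

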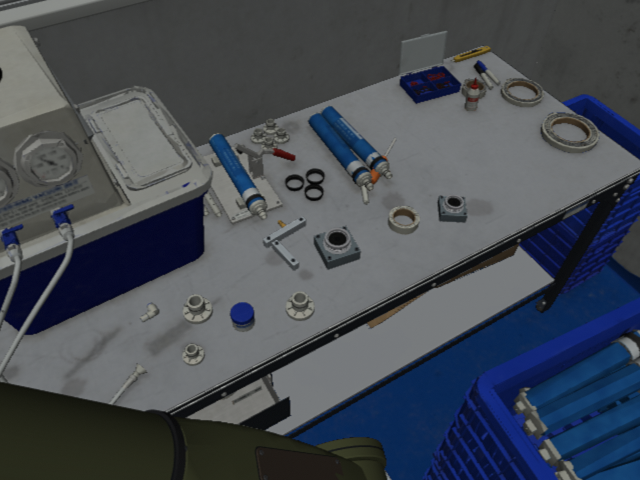

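View pics/top0.png

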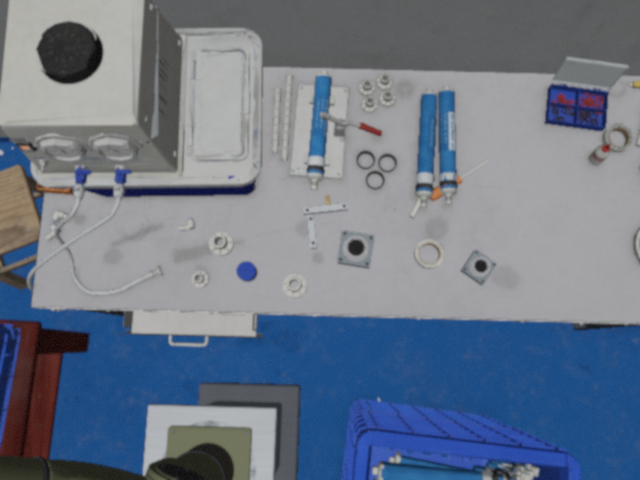

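The scene picture shows the large seat at about (337,246), the corner stop at (285,240), and the small seat at (453,207). The end-cap candidates are (197,308) large, (300,305) medium and (193,353) smallest. In the top view the same caps are at (220,243), (294,285) and (200,278), the seats at (356,249) and (479,265), and the stop at (325,215). The cap at top (200,278) and the seat at top (356,249) fit the descriptions. I'll measure both and confirm in one crop.

```bash
cat > h.py <<'E'
import numpy as np,cv2
from scipy.spatial.transform import Rotation as R
def ray(c,uv,fish=False):
    uv=np.atleast_2d(uv).astype(float)
    x=(uv[:,0]-c['cx'])/c['fx'];y=(uv[:,1]-c['cy'])/c['fy']
    if fish:
        t=np.hypot(x,y)+1e-9
        v=np.c_[np.sin(t)*x/t,np.sin(t)*y/t,np.cos(t)]
    else: v=np.c_[x,y,np.ones_like(x)]
    return v@R.from_euler('xyz',c['orientation']).as_matrix().T
def plane(c,uv,z,fish=False):
    v=ray(c,uv,fish); s=(z-c['xyz'][2])/v[:,2]
    return c['xyz']+s[:,None]*v
def project(c,P,fish=False):
    q=(np.atleast_2d(P)-c['xyz'])@R.from_euler('xyz',c['orientation']).as_matrix()
    if fish:
        h=np.hypot(q[:,0],q[:,1])+1e-12;t=np.arctan2(h,q[:,2]);x=q[:,0]/h*t;y=q[:,1]/h*t
    else: x=q[:,0]/q[:,2];y=q[:,1]/q[:,2]
    return np.c_[c['cx']+c['fx']*x,c['cy']+c['fy']*y]
def cloud(c,d,fish=False):
    v,u=np.mgrid[:480,:640];uv=np.c_[u.ravel(),v.ravel()]
    r=ray(c,uv,fish)
    return (c['xyz']+r*d.ravel()[:,None]).reshape(480,640,3)   # pinhole only
E
python3 - <<'E'
from plant import r
from h import *
S=np.load('scene0.npz');T=np.load('top0.npz')
C={n:r.get_calibration(n) for n in('scene','top')}
for n,L in {'top':[('cap',(200,278),.03),('seat',(356,249),.05),('tub',(247,271),.046),('capL',(220,243),.03),('capM',(294,285),.03),('elbow',(187,225),.015),('tape',(429,254),.024),('smallseat',(479,265),.04),('corner_barjoint',(312,210),.022),('farR',(346,208),.022),('leftbot',(312,247),.022)],
 'scene':[('cap',(193,349),.03),('seat',(337,239),.05),('tub',(242,314),.046),('bar end',(267,240),.022),('bar end',(303,221),.022),('bar end',(295,264),.022)]}.items():
    for a,uv,z in L: print(n,a,plane(C[n],uv,z)[0].round(3))
P=cloud(C['top'],T['d'])
m=(abs(P[...,2]-.032)<.005)&(abs(P[...,0]-.57)<.25)
print('benchz',np.median(P[285:290,380:420,2]))
p=S['p'][:,:,::-1]
a=cv2.resize(p[280:380,130:330],(800,400),interpolation=3)[:, :]
b=cv2.resize(p[190:290,230:480],(800,320),interpolation=3)
cv2.imwrite('pics/crop1.png',cv2.resize(np.vstack([a,b]),(640,576)))
E
```

```text
top cap [0.462 0.044 0.03 ]
top seat [ 0.544 -0.348  0.05 ]
top tub [ 0.481 -0.076  0.046]
top capL [ 0.553 -0.001  0.03 ]
top capM [ 0.451 -0.194  0.03 ]
top elbow [0.601 0.091 0.015]
top tape [ 0.54  -0.536  0.024]
top smallseat [ 0.513 -0.66   0.04 ]
top corner_barjoint [ 0.648 -0.233  0.022]
top farR [ 0.656 -0.321  0.022]
top leftbot [ 0.551 -0.236  0.022]
scene cap [0.465 0.044 0.03 ]
scene seat [ 0.55  -0.349  0.05 ]
scene tub [ 0.48  -0.074  0.046]
scene bar end [ 0.648 -0.218  0.022]
scene bar end [ 0.658 -0.321  0.022]
scene bar end [ 0.554 -0.24   0.022]
benchz -3.667865648815383e-05
```

View pics/crop1.png

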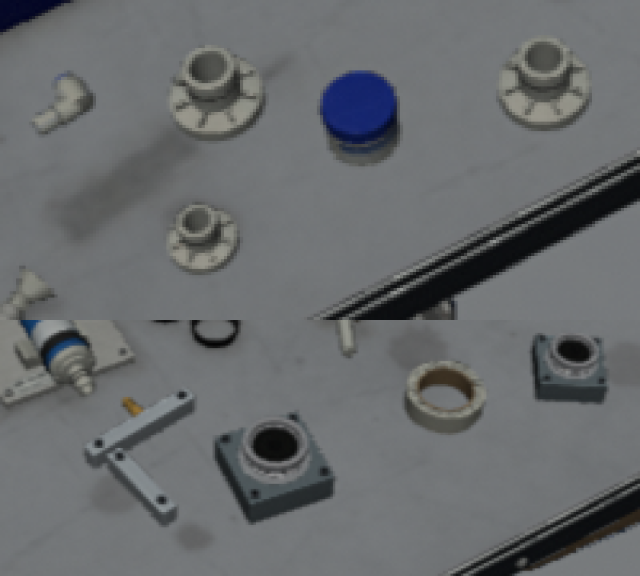

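The crop confirms it: the cap at scene (193,350) is the smallest of the three, and the seat at scene (337,246), beside the stop, is the larger one. I'm setting out to look from close by, via (0.45, 0.05).

apply_moves(series="-419 -453 -50 0 0 -21 0; -419 -453 -50 0 0 -21 0; -419 -453 -50 0 0 -21 0; -419 -453 -50 0 0 -21 0; -419 -453 -50 0 0 -21 0")

```text
time_s: 0.6
position: [0.2845, 0.3766, 0.2279]
tcp_rot: [-3.141, -0.0, -3.053]
ft_force: [0.7, -0.7, 0.6]
width: 0.0882
gripper_force: 0.0
```

```bash
cat > to.py <<'E'
# to.py x y z yaw : tool-frame shift mm and rotvec deg from the measured pose
import sys
from plant import r
from h import *
def to(p,yaw):
    o=r.observe();A=R.from_euler('xyz',o['tcp_rot']);B=R.from_euler('xyz',[np.pi,0,yaw])
    print('t',round(o['time_s'],2),'pos',o['position'].round(4),'yaw',round(o['tcp_rot'][2],3),'ft',np.round(o['ft_force'],1),'w',round(o['width'],4))
    print('  shift',(A.inv().apply(np.array(p)-o['position'])*1e3).round(1),'rot',np.degrees((A.inv()*B).as_rotvec()).round(1))
if __name__=='__main__':
    a=list(map(float,sys.argv[1:]));
    for i in range(0,len(a),4): to(a[i:i+3],a[i+3])
E
python3 to.py 0.45 0.05 0.25 -3.056 0.48 -0.32 0.25 -3.056
```

```text
t 0.6 pos [0.2845 0.3766 0.2279] yaw -3.053 ft [ 0.7 -0.7  0.6] w 0.0882
  shift [-135.8 -340.   -21.9] rot [-0.  -0.   0.2]
t 0.6 pos [0.2845 0.3766 0.2279] yaw -3.053 ft [ 0.7 -0.7  0.6] w 0.0882
  shift [-132.9 -711.2  -21.7] rot [-0.  -0.   0.2]
```

apply_moves(series="-100 -250 -20 0 0 0 0; -100 -250 -20 0 0 0 0; -100 -250 -20 0 0 0 0; -150 -400 -20 0 0 0 0; -150 -400 -20 0 0 0 0")

```text
time_s: 1.1
position: [0.3942, 0.1527, 0.2424]
tcp_rot: [3.142, 0.0, -3.053]
ft_force: [1.5, 0.2, 0.8]
width: 0.088
gripper_force: 0.0
```

apply_moves(series="-45 -250 0 0 0 0 0; -45 -250 0 0 0 0 0; -45 -250 0 0 0 0 0; -45 -250 0 0 0 0 0; -45 -250 0 0 0 0 0")

```text
time_s: 1.6
position: [0.4597, -0.0885, 0.2422]
tcp_rot: [3.141, -0.0, -3.053]
ft_force: [1.5, -0.3, -0.1]
width: 0.088
gripper_force: 0.0
```

```bash
python3 to.py 0.48 -0.32 0.25 -3.056
```

```text
t 1.6 pos [ 0.4597 -0.0885  0.2422] yaw -3.053 ft [ 1.5 -0.3 -0.1] w 0.088
  shift [ 2.000e-01 -2.324e+02 -7.900e+00] rot [ 0.  -0.   0.2]
```

apply_moves(series="0 -230 -10 0 0 0 0; 0 -230 -10 0 0 0 0; 0 -230 -10 0 0 0 0; 0 -230 -10 0 0 0 0; 0 -230 -10 0 0 0 100")

```text
time_s: 2.1
position: [0.4788, -0.3205, 0.2519]
tcp_rot: [-3.14, -0.001, -3.058]
ft_force: [0.6, 0.8, -0.4]
width: 0.082
gripper_force: 0.0
```

Run:
```python
from plant import r
from h import *
o=r.observe();c=r.get_calibration('wrist');p,d=r.read_camera('wrist')
print(o['position'],c);np.savez('w1.npz',p=p,d=d,c=c)
cv2.imwrite('pics/w1.png',p[:,:,::-1])
```

```text
[ 0.47884802 -0.32047621  0.25185579] {'fx': 371.64829954431775, 'fy': 371.64829954431775, 'cx': 315.89833717803, 'cy': 239.77585839556735, 'xyz': array([ 0.41204937, -0.32737188,  0.42875918]), 'orientation': array([2.87425928e+00, 1.84942711e-03, 1.65415296e+00])}
```

View pics/w1.png

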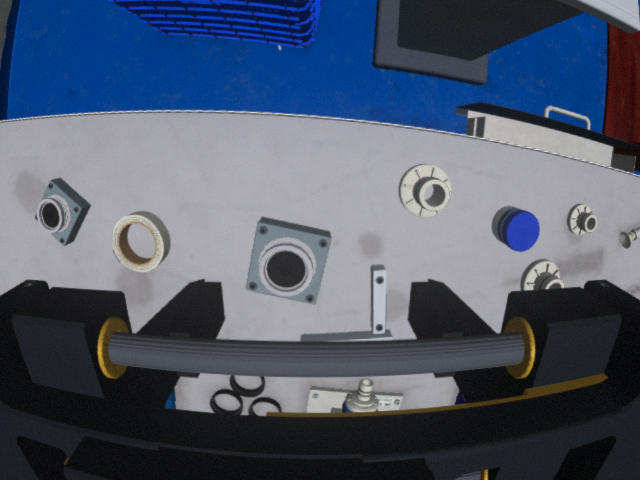

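The wrist view shows the seat's top face, with corners near (262,217), (331,233), (313,303) and (247,290). The left bar is at (378,265)–(378,335), and the far bar is partly hidden by the gripper. I'll measure by height slices.

```bash
cat >> h.py <<'E'
def xyz(c,d,fish):
    v,u=np.mgrid[:480,:640];q=ray(c,np.c_[u.ravel(),v.ravel()],fish)
    ax=R.from_euler('xyz',c['orientation']).as_matrix()[:,2]
    return (c['xyz']+q*(d.ravel()/(q@ax))[:,None]).reshape(480,640,3)
def comps(P,d,lo,hi,box,minpx=25):
    m=((P[...,2]>lo)&(P[...,2]<hi)&(d>0)&(P[...,0]>box[0])&(P[...,0]<box[1])&(P[...,1]>box[2])&(P[...,1]<box[3])).astype(np.uint8)
    n,l,s,_=cv2.connectedComponentsWithStats(m)
    for i in range(1,n):
        if s[i,4]<minpx: continue
        Q=P[l==i][:,:2].astype(np.float32)*1000
        (cx,cy),(w,h),a=cv2.minAreaRect(Q)
        print('  z%.3f-%.3f n%d centre %.1f %.1f size %.1f %.1f ang %.1f px %s'%(lo,hi,s[i,4],cx,cy,w,h,a,s[i,:4]))
E
python3 - <<'E'
from plant import r
from h import *
W=np.load('w1.npz',allow_pickle=True)
D={'wrist':(W['c'].item(),W['d'],True)}
for n in('top','scene'):D[n]=(r.get_calibration(n),np.load(n+'0.npz')['d'],False)
for n,(c,d,f) in D.items():
    P=xyz(c,d,f);print(n)
    box=(.45,.72,-.45,-.17)
    print(' bench',np.percentile(P[(P[...,0]>.47)&(P[...,0]<.5)&(P[...,1]<-.3)&(P[...,1]>-.4)][:,2],[5,50,95]).round(4))
    comps(P,d,.012,.027,box);comps(P,d,.027,.038,box);comps(P,d,.048,.06,box)
E
```

```text
wrist
 bench [-0.0007  0.3267  0.3898]
  z0.012-0.027 n554 centre 471.7 -203.8 size 60.3 28.3 ang 60.3 px [401 183  44  35]
  z0.012-0.027 n81 centre 461.4 -187.7 size 7.7 22.1 ang 59.3 px [426 187  14  17]
  z0.012-0.027 n233 centre 510.5 -344.1 size 82.9 2.1 ang 82.3 px [259 218  72  19]
  z0.012-0.027 n1358 centre 605.6 -274.6 size 96.5 117.8 ang 6.3 px [300 268  93  74]
  z0.027-0.038 n51 centre 463.4 -210.2 size 25.7 6.8 ang 26.4 px [415 186  11  23]
  z0.027-0.038 n66 centre 461.6 -188.7 size 8.1 22.2 ang 57.4 px [428 189  15  17]
  z0.027-0.038 n2829 centre 552.1 -349.2 size 84.8 85.0 ang 82.2 px [246 222  85  82]
  z0.027-0.038 n61 centre 707.5 -237.6 size 9.0 17.3 ang 2.0 px [360 379  14   6]
  z0.048-0.060 n955 centre 551.5 -350.0 size 58.1 58.7 ang 5.1 px [258 244  55  52]
top
 bench [-0.0056 -0.0004  0.0056]
  z0.012-0.027 n322 centre 669.7 -263.8 size 46.0 117.7 ang 8.1 px [302 194  46  20]
  z0.012-0.027 n192 centre 593.9 -233.0 size 85.6 16.1 ang 7.9 px [307 215  10  33]
  z0.012-0.027 n98 centre 467.3 -197.5 size 53.6 32.8 ang 88.1 px [285 273  22  14]
  z0.027-0.038 n551 centre 549.6 -346.8 size 83.8 85.5 ang 82.1 px [337 230  37  37]
  z0.048-0.060 n260 centre 549.6 -347.2 size 57.8 58.0 ang 48.0 px [344 235  24  24]
scene
 bench [-0.7435 -0.0015  0.0038]
  z0.012-0.027 n641 centre 635.2 -253.5 size 92.1 152.0 ang 52.1 px [263 216  44  52]
  z0.012-0.027 n186 centre 533.7 -328.5 size 116.3 59.8 ang 37.8 px [314 239  47  29]
  z0.012-0.027 n75 centre 469.1 -179.1 size 16.1 37.9 ang 74.9 px [286 297  10  16]
  z0.012-0.027 n34 centre 465.2 -203.4 size 21.6 7.8 ang 58.2 px [295 297  11   5]
  z0.027-0.038 n587 centre 550.1 -350.4 size 86.6 87.4 ang 81.6 px [314 226  47  38]
  z0.048-0.060 n344 centre 550.4 -350.0 size 59.3 58.9 ang 19.4 px [325 227  26  23]
```

```bash
python3 - <<'E'
from plant import r
from h import *
W=np.load('w1.npz',allow_pickle=True)
D={'wrist':(W['c'].item(),W['d'],True)}
for n in('top','scene'):D[n]=(r.get_calibration(n),np.load(n+'0.npz')['d'],False)
y0=.12;ex=np.array([np.cos(y0),np.sin(y0)]);ey=np.array([-ex[1],ex[0]]);C=np.array([.6445,-.2362])
for n,(c,d,f) in D.items():
    P=xyz(c,d,f).reshape(-1,3);P=P[(d.ravel()>0)&(P[:,2]>.017)&(P[:,2]<.027)]
    u=(P[:,:2]-C)@ex;v=(P[:,:2]-C)@ey
    for nm,m in(('left',(u>-.1)&(u<-.01)&(v>-.012)&(v<.03)),('far',(v>-.1)&(v<.03)&(u>-.012 +0*v)&(u<.03)&~((u<-.003)&(v>-.004)))):
        Q=(P[m][:,:2]*1000).astype(np.float32)
        if len(Q)>20:
            l=cv2.fitLine(Q,cv2.DIST_HUBER,0,.1,.1).ravel();a,b=(l[:2]@ex,l[:2]@ey)
            q=np.c_[u[m],v[m]]*1000
            print(n,nm,len(Q),'yaw',round(y0+(np.arctan(b/a) if nm=='left' else -np.arctan(a/b)),3),'u,v pct',np.percentile(q,[2,50,98],axis=0).round(1).tolist())
E
python3 to.py 0.47 -0.355 0.1 -3.02; python3 -c "
from plant import r;print(r.observe()['q'].round(2))"
```

```text
wrist left 801 yaw 0.14 u,v pct [[-90.5, -2.1], [-54.2, 5.6], [-12.2, 13.5]]
wrist far 277 yaw 0.132 u,v pct [[0.3, -85.6], [2.3, -15.1], [5.0, 23.4]]
top left 163 yaw 0.156 u,v pct [[-90.6, 1.5], [-51.9, 8.9], [-12.3, 17.0]]
top far 256 yaw 0.136 u,v pct [[-1.3, -86.8], [7.3, -31.0], [18.5, 25.7]]
scene left 207 yaw 0.159 u,v pct [[-91.8, -3.3], [-53.2, 6.2], [-13.2, 13.7]]
scene far 300 yaw 0.139 u,v pct [[-0.6, -92.0], [7.1, -34.3], [18.6, 22.8]]
t 2.15 pos [ 0.4786 -0.3255  0.2517] yaw -3.063 ft [ 1.1 -4.3  1.2] w 0.0783
  shift [ 10.8 -27.9 151.9] rot [-0.3 -0.  -2.5]
[ 0.71  0.59 -0.33  1.65  0.23  0.94  1.94]
```

```bash
cat > ct.py <<'E'
# ct.py xc yc z(mm) turn(deg): targets in the corner frame
import sys
from to import *
C=np.array([.644,-.2365]);Y=.14
def c2w(x,y): return C+np.array([np.cos(Y)*x-np.sin(Y)*y,np.sin(Y)*x+np.cos(Y)*y])
def w2c(p): d=np.asarray(p)[:2]-C;return np.array([np.cos(Y)*d[0]+np.sin(Y)*d[1],-np.sin(Y)*d[0]+np.cos(Y)*d[1]])
if __name__=='__main__':
    a=list(map(float,sys.argv[1:]))
    print('tool in corner frame',(w2c(r.observe()['position'])*1e3).round(1))
    for i in range(0,len(a),4): to([*c2w(a[i]/1e3,a[i+1]/1e3),a[i+2]/1e3],np.pi+Y+np.radians(a[i+3]))
E
python3 ct.py -190 -98 100 0 -190 -98 18 0
```

```text
tool in corner frame [-176.2  -65.1]
t 2.15 pos [ 0.4786 -0.3255  0.2517] yaw -3.063 ft [ 1.1 -4.3  1.2] w 0.0783
  shift [ 11.6 -32.9 151.9] rot [-0.3 -0.  -3.5]
t 2.15 pos [ 0.4786 -0.3255  0.2517] yaw -3.063 ft [ 1.1 -4.3  1.2] w 0.0783
  shift [ 11.6 -32.5 233.9] rot [-0.3 -0.  -3.5]
```

apply_moves(series="12 -33 50 0 0 -3.5 120; 12 -33 100 0 0 -3.5 120; 12 -33 150 0 0 -3.5 120; 12 -33 150 0 0 -3.5 120; 12 -33 150 0 0 -3.5 120")

```text
time_s: 2.65
position: [0.4703, -0.3483, 0.1012]
tcp_rot: [3.139, -0.003, -2.991]
ft_force: [0.2, -0.2, 0.5]
width: 0.0469
gripper_force: 0.0
```

```bash
python3 ct.py -190 -98 18 0
```

```text
tool in corner frame [-187.6  -86.5]
t 2.65 pos [ 0.4703 -0.3483  0.1012] yaw -2.991 ft [ 0.2 -0.2  0.5] w 0.0469
  shift [  2.3 -11.7  83.2] rot [ 0.2 -0.1  0.6]
```

apply_moves(series="2 -12 40 0 0 0 120; 2 -12 70 0 0 0 120; 2 -12 83 0 0 0 120; 2 -12 83 0 0 0 120; -13 -12 83 0 0 0 120")

```text
time_s: 3.15
position: [0.4848, -0.3606, 0.0213]
tcp_rot: [-3.14, -0.001, -2.993]
ft_force: [-0.2, -0.1, -0.5]
width: 0.0464
gripper_force: 0.0
```

```bash
python3 ct.py -97 -98 18 0
```

```text
tool in corner frame [-175.  -100.7]
t 3.15 pos [ 0.4848 -0.3606  0.0213] yaw -2.993 ft [-0.2 -0.1 -0.5] w 0.0464
  shift [-78.    2.    3.2] rot [-0.1 -0.1  0.5]
```

apply_moves(series="-10 2 2 0 0 0 120; -20 2 2 0 0 0 120; -30 2 2 0 0 0 120; -40 2 2 0 0 0 120; -48 2 2 0 0 0 120")

```text
time_s: 3.65
position: [0.5326, -0.3504, 0.0174]
tcp_rot: [3.142, -0.002, -2.992]
ft_force: [-2.3, -1.2, 3.0]
width: 0.0466
gripper_force: 1.8
```

apply_moves(series="-8 0 0 0 0 0 120; -16 0 0 0 0 0 120; -22 0 0 0 0 0 120; -26 0 0 0 0 0 120; -26 0 0 0 0 0 120")

```text
time_s: 4.15
position: [0.5596, -0.3462, 0.0174]
tcp_rot: [-3.141, 0.001, -2.991]
ft_force: [-1.0, -0.5, 2.4]
width: 0.047
gripper_force: 1.2
```

```bash
python3 ct.py -97 -98 18 0
python3 - <<'E'
from plant import r
from h import *
from ct import w2c
for n in('top','scene'):
    p,d=r.read_camera(n);P=xyz(r.get_calibration(n),d,False);print(n);comps(P,d,.027,.038,(.45,.72,-.45,-.24))
print(w2c([.6,-.35]))
E
```

```text
tool in corner frame [-98.9 -96.8]
t 4.15 pos [ 0.5596 -0.3462  0.0174] yaw -2.991 ft [-1.  -0.5  2.4] w 0.047
  shift [-1.8 -1.2 -0.6] rot [-0.   0.1  0.6]
top
scene
  z0.027-0.038 n239 centre 560.4 -339.6 size 79.9 43.2 ang 87.9 px [312 230  30  24]
[-0.05940765 -0.10624962]
```

apply_moves(series="15 0 0 0 0 0 120; 15 0 -45 0 0 0 120; 15 -30 -85 0 0 -8 150; 0 -65 -85 0 0 -16 150; -20 -80 -85 0 0 -24 150")

```text
time_s: 4.75
position: [0.5903, -0.4285, 0.1045]
tcp_rot: [-3.135, -0.0, -2.573]
ft_force: [-0.2, -0.2, -0.7]
width: 0.0362
gripper_force: 0.0
```

```bash
python3 ct.py -48 -175 100 90; python3 -c "
from plant import r;print(r.observe()['q'].round(2))"
```

```text
tool in corner frame [ -80.  -182.6]
t 4.75 pos [ 0.5903 -0.4285  0.1045] yaw -2.573 ft [-0.2 -0.2 -0.7] w 0.0362
  shift [-32.3  -6.4   4.6] rot [ -0.3  -0.2 -65.4]
[ 0.75  0.97 -0.42  1.29  0.43  0.97  2.39]
```

apply_moves(series="0 -5 0 0 0 8.5 150; 0 -5 0 0 0 17 150; 0 -5 0 0 0 25.5 150; 0 -5 0 0 0 34 150; 0 -5 0 0 0 42.5 150")

```text
time_s: 5.25
position: [0.5937, -0.4263, 0.1021]
tcp_rot: [3.141, 0.001, 2.963]
ft_force: [0.8, -0.4, -0.3]
width: 0.0363
gripper_force: 0.0
```

apply_moves(series="0 0 0 0 0 8.5 150; 0 0 0 0 0 17 150; 0 0 0 0 0 25.5 150; 0 0 0 0 0 34 150; 0 0 0 0 0 42.5 150")

```text
time_s: 5.75
position: [0.5937, -0.4262, 0.1021]
tcp_rot: [3.14, 0.001, 2.221]
ft_force: [-1.1, 0.1, -0.3]
width: 0.0359
gripper_force: 0.0
```

```bash
python3 ct.py -48 -175 100 -90; python3 -c "
from plant import r;print(r.observe()['q'].round(2))"
```

```text
tool in corner frame [ -76.3 -180.8]
t 5.75 pos [ 0.5937 -0.4262  0.1021] yaw 2.221 ft [-1.1  0.1 -0.3] w 0.0359
  shift [-8.7 27.5  2.1] rot [ 0.1  0.  29.2]
[ 0.58  0.95 -0.04  1.29  0.04  0.9   1.18]
```

apply_moves(series="-9 28 0 0 0 8.5 150; -9 28 0 0 0 17 150; -9 28 0 0 0 25.5 150; -9 28 40 0 0 29.2 150; -9 28 70 0 0 29.2 150")

```text
time_s: 6.25
position: [0.6217, -0.4161, 0.0313]
tcp_rot: [3.14, 0.001, 1.716]
ft_force: [0.0, 0.0, -1.2]
width: 0.0363
gripper_force: 0.0
```

```bash
python3 ct.py -48 -165 18 -90; python3 ct.py -48 -93 18 -90
```

```text
tool in corner frame [ -47.2 -174.7]
t 6.25 pos [ 0.6217 -0.4161  0.0313] yaw 1.716 ft [ 0.   0.  -1.2] w 0.0363
  shift [ 9.8 -0.8 13.3] rot [0.1 0.  0.3]
tool in corner frame [ -47.2 -174.7]
t 6.25 pos [ 0.6217 -0.4161  0.0313] yaw 1.716 ft [ 0.   0.  -1.2] w 0.0363
  shift [81.8 -0.4 13.3] rot [0.1 0.  0.3]
```

apply_moves(series="0 0 13 0 0 0 150; 12 0 13 0 0 0 150; 24 0 13 0 0 0 150; 34 0 13 0 0 0 150; 44 0 13 0 0 0 150")

```text
time_s: 6.75
position: [0.615, -0.3735, 0.0201]
tcp_rot: [3.14, 0.002, 1.717]
ft_force: [-1.0, -1.7, -0.2]
width: 0.0365
gripper_force: 0.9
```

apply_moves(series="8 0 0 0 0 0 150; 16 0 0 0 0 0 150; 22 0 0 0 0 0 150; 28 0 0 0 0 0 150; 32 0 0 0 0 0 150")

```text
time_s: 7.25
position: [0.6098, -0.3417, 0.0197]
tcp_rot: [3.141, 0.001, 1.717]
ft_force: [0.8, -2.1, 3.0]
width: 0.0365
gripper_force: 1.5
```

```bash
python3 ct.py -48 -93 18 -90
```

```text
tool in corner frame [-48.5 -99.4]
t 7.25 pos [ 0.6098 -0.3417  0.0197] yaw 1.717 ft [ 0.8 -2.1  3. ] w 0.0365
  shift [6.4 0.6 1.7] rot [0.  0.1 0.4]
```

Now I'll ease in until the force rises.

apply_moves(series="3 0 0 0 0 0.4 150; 5 0 0 0 0 0.4 150; 7 0 0 0 0 0.4 150; 7 0 0 0 0 0.4 150")

```text
time_s: 7.65
position: [0.6085, -0.3343, 0.0192]
tcp_rot: [-3.142, -0.0, 1.71]
ft_force: [0.9, -2.3, 1.8]
width: 0.036
gripper_force: 1.2
```

apply_moves(series="1 0 0 0 0 0 150; 2 0 0 0 0 0 150; 2 0 0 0 0 0 150")

```text
time_s: 7.95
position: [0.6081, -0.3324, 0.0192]
tcp_rot: [-3.141, -0.0, 1.71]
ft_force: [0.5, -1.9, 2.0]
width: 0.0364
gripper_force: 1.2
```

```bash
python3 ct.py -48 -93 18 -90
```

```text
tool in corner frame [-48.9 -90. ]
t 7.95 pos [ 0.6081 -0.3324  0.0192] yaw 1.71 ft [ 0.5 -1.9  2. ] w 0.0364
  shift [-3.   0.9  1.2] rot [-0. -0. -0.]
```

apply_moves(series="1 0 0 0 0 0 150; 2 0 0 0 0 0 150; 3 0 0 0 0 0 150; 3 0 0 0 0 0 150")

```text
time_s: 8.35
position: [0.6085, -0.3316, 0.0198]
tcp_rot: [3.14, 0.003, 1.71]
ft_force: [1.1, -5.5, 1.8]
width: 0.0364
gripper_force: 2.9
```

```bash
python3 ct.py -48 -93 18 -90
```

```text
tool in corner frame [-48.4 -89.2]
t 8.35 pos [ 0.6085 -0.3316  0.0198] yaw 1.71 ft [ 1.1 -5.5  1.8] w 0.0364
  shift [-3.8  0.4  1.8] rot [ 0.1  0.2 -0.1]
```

apply_moves(series="1 0 0 0 0 0 150; 2 0 0 0 0 0 150; 2 0 0 0 0 0 150")

```text
time_s: 8.65
position: [0.6089, -0.331, 0.0203]
tcp_rot: [3.139, 0.006, 1.71]
ft_force: [2.0, -7.7, 1.8]
width: 0.0363
gripper_force: 3.8
```

apply_moves(series="-25 0 0 0 0 0 150; -25 0 -45 0 0 0 150; -25 -20 -85 0 0 -8 150; -10 -60 -85 0 0 -16 150; 20 -100 -85 0 0 -24 150")

```text
time_s: 9.15
position: [0.5053, -0.3224, 0.1052]
tcp_rot: [3.14, 0.002, 2.133]
ft_force: [-0.9, -1.1, -0.1]
width: 0.0365
gripper_force: 0.0
```

```bash
python3 ct.py -130 -42 100 0
```

```text
tool in corner frame [-149.3  -65.7]
t 9.15 pos [ 0.5053 -0.3224  0.1052] yaw 2.133 ft [-0.9 -1.1 -0.1] w 0.0365
  shift [13.7 27.3  5.2] rot [  0.    0.2 -65.8]
```

apply_moves(series="10 20 0 0 0 -8.5 150; 10 20 0 0 0 -17 150; 10 20 0 0 0 -25.5 150; 10 20 0 0 0 -34 150; 10 20 0 0 0 -42.5 150")

```text
time_s: 9.65
position: [0.5168, -0.3004, 0.1038]
tcp_rot: [3.139, -0.003, 2.878]
ft_force: [-0.4, -0.7, -0.9]
width: 0.036
gripper_force: 0.0
```

apply_moves(series="0 0 0 0 0 -8.5 150; 0 0 0 0 0 -17 150; 0 0 0 0 0 -23.4 150; 0 0 0 0 0 -23.4 150")

```text
time_s: 10.05
position: [0.5168, -0.3009, 0.1038]
tcp_rot: [3.138, -0.001, -3.003]
ft_force: [-1.2, -1.1, -0.3]
width: 0.0365
gripper_force: 0.0
```

```bash
python3 ct.py -125 -42 19 0;  python3 - <<'E'
from plant import r
from h import *
from ct import w2c
for n in('top','scene'):
    p,d=r.read_camera(n);P=xyz(r.get_calibration(n),d,False);print(n);comps(P,d,.027,.038,(.45,.72,-.45,-.20))
E
```

```text
tool in corner frame [-135.   -46.1]
t 10.05 pos [ 0.5168 -0.3009  0.1038] yaw -3.003 ft [-1.2 -1.1 -0.3] w 0.0365
  shift [-10.1   3.8  84.8] rot [ 0.2 -0.1 -0.1]
top
scene
  z0.027-0.038 n556 centre 579.3 -298.6 size 84.7 86.6 ang 77.3 px [289 233  46  30]
```

Run:
```python
from plant import r
from h import *
c=r.get_calibration('wrist');p,d=r.read_camera('wrist')
P=xyz(c,d,True);comps(P,d,.027,.038,(.4,.75,-.45,-.15));comps(P,d,.012,.026,(.4,.75,-.45,-.15))
s,_=r.read_camera('scene')
cv2.imwrite('pics/w2.png',np.vstack([cv2.resize(p[150:400,100:500],(640,400))[:,:,::-1],cv2.resize(s[180:300,220:412],(320,200))[:,:,::-1].repeat(2,1)])[:600])
```

```text
z0.027-0.038 n278 centre 456.3 -205.0 size 19.8 37.0 ang 88.1 px [451 151  33  52]
  z0.027-0.038 n234 centre 457.1 -188.5 size 11.7 24.9 ang 86.6 px [474 161  21  35]
  z0.027-0.038 n3216 centre 563.2 -294.0 size 84.1 47.6 ang 78.1 px [266 253 103  88]
  z0.012-0.026 n2473 centre 456.4 -200.1 size 55.8 62.9 ang 88.4 px [427 133  73  81]
  z0.012-0.026 n244 centre 456.9 -187.4 size 9.4 23.9 ang 88.6 px [471 161  17  32]
  z0.012-0.026 n600 centre 540.4 -289.9 size 82.0 2.1 ang 79.3 px [276 248 103  35]
  z0.012-0.026 n2587 centre 667.8 -269.2 size 37.7 113.9 ang 8.2 px [266 380 129  33]
```

View pics/w2.png

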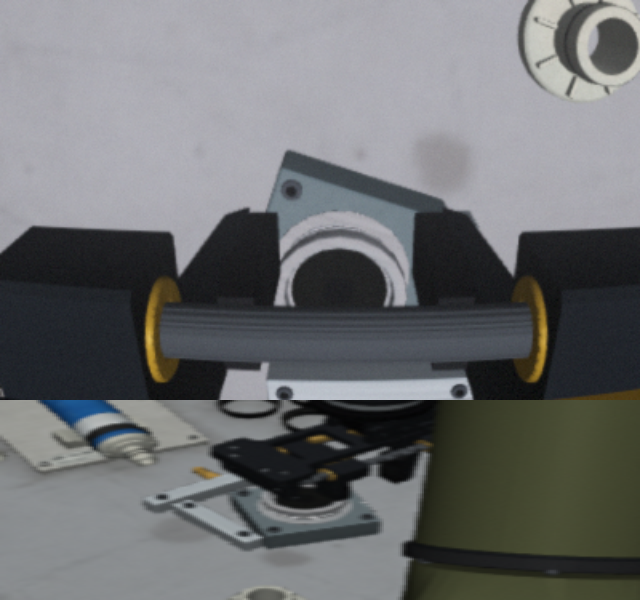

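The view shows the seat turned about -20° relative to the stop. Its rear edge runs from (285,150) to (445,205) in the crop, so a corner got trapped between the spread fingers. I'll push again with the fingers nearly closed.

apply_moves(series="15 -14 0 0 0 0 200; 15 -14 40 0 0 0 200; 15 -14 80 0 0 0 200; 15 -14 84 0 0 0 200; 15 -14 84 0 0 0 200")

```text
time_s: 10.75
position: [0.5041, -0.3179, 0.0199]
tcp_rot: [3.14, -0.002, -3.004]
ft_force: [-1.2, -0.4, 0.2]
width: 0.0187
gripper_force: 0.0
```

```bash
python3 ct.py -95 -60 19 0
```

```text
tool in corner frame [-149.9  -61.1]
t 10.75 pos [ 0.5041 -0.3179  0.0199] yaw -3.004 ft [-1.2 -0.4  0.2] w 0.0187
  shift [-54.9   1.2   0.8] rot [ 0.1 -0.1 -0.1]
```

apply_moves(series="-10 0 0 0 0 0 200; -19 0 0 0 0 0 200; -27 0 0 0 0 0 200; -34 0 0 0 0 0 200; -40 0 0 0 0 0 200")

```text
time_s: 11.25
position: [0.5448, -0.3131, 0.0208]
tcp_rot: [-3.141, -0.0, -3.004]
ft_force: [-2.2, -1.2, 1.7]
width: 0.0189
gripper_force: 1.5
```

apply_moves(series="-4 0 0 0 0 0 200; -8 0 0 0 0 0 200; -12 0 0 0 0 0 200; -15 0 0 0 0 0 200; -15 0 0 0 0 0 200")

```text
time_s: 11.75
position: [0.5599, -0.3106, 0.0202]
tcp_rot: [3.141, 0.001, -3.004]
ft_force: [-0.5, -0.9, 0.0]
width: 0.0189
gripper_force: 0.2
```

```bash
python3 ct.py -95 -60 19 0;cat > seat.py <<'E'
from plant import r
from h import *
from ct import w2c
# yaw from the wrist: near face band, left/right edges
def look(fn=None):
    c=r.get_calibration('wrist');p,d=r.read_camera('wrist')
    P=xyz(c,d,True);b=(.45,.75,-.45,-.22);comps(P,d,.028,.036,b,100);comps(P,d,.008,.027,b,100);comps(P,d,.046,.058,b,100)
    if fn: cv2.imwrite(fn,p[:,:,::-1])
    for n in('scene','top'):
        q,d=r.read_camera(n);P=xyz(r.get_calibration(n),d,False);print(n);comps(P,d,.028,.037,b,100)
if __name__=='__main__': look()
E
python3 seat.py
```

```text
tool in corner frame [-93.7 -61.7]
t 11.75 pos [ 0.5599 -0.3106  0.0202] yaw -3.004 ft [-0.5 -0.9  0. ] w 0.0189
  shift [1.3 1.7 1.2] rot [ 0.   0.1 -0.1]
  z0.028-0.036 n3266 centre 557.3 -294.5 size 40.5 76.2 ang 26.4 px [274 263 162  78]
  z0.028-0.036 n459 centre 629.7 -322.6 size 17.0 18.2 ang 3.2 px [264 382  33  25]
  z0.008-0.027 n721 centre 463.7 -224.1 size 27.3 8.2 ang 0.1 px [496  94  25  52]
  z0.008-0.027 n2443 centre 557.0 -283.0 size 8.6 99.3 ang 0.0 px [277 251 186  43]
  z0.008-0.027 n193 centre 657.4 -317.9 size 2.7 20.3 ang 10.1 px [271 404  32   9]
  z0.046-0.058 n242 centre 558.7 -324.5 size 23.1 10.2 ang 43.5 px [260 280  35  47]
  z0.046-0.058 n982 centre 567.2 -302.2 size 17.9 45.5 ang 65.6 px [293 280  80  62]
  z0.046-0.058 n2615 centre 612.0 -299.5 size 45.5 22.0 ang 87.9 px [283 377  88  36]
scene
  z0.028-0.037 n328 centre 592.2 -294.7 size 85.2 80.5 ang 85.6 px [284 235  47  24]
top
```

apply_moves(series="20 0 0 0 0 0 200; 45 0 -40 0 0 0 200; 80 0 -80 0 0 0 200; 110 0 -120 0 0 0 200; 110 0 -120 0 0 0 200")

```text
time_s: 12.4
position: [0.4483, -0.3287, 0.1445]
tcp_rot: [-3.137, 0.002, -3.008]
ft_force: [0.9, -0.7, -1.0]
width: 0.0189
gripper_force: 0.0
```

```bash
python3 ct.py -95 -60 19 0
python3 - <<'E'
import seat;seat.look('pics/w3.png')
E
```

```text
tool in corner frame [-206.6  -64. ]
t 12.4 pos [ 0.4483 -0.3287  0.1445] yaw -3.008 ft [ 0.9 -0.7 -1. ] w 0.0189
  shift [-111.3    5.3  125.7] rot [-0.3  0.1 -0.4]
  z0.028-0.036 n526 centre 618.1 -328.7 size 42.4 24.0 ang 8.6 px [284 377  25  33]
  z0.008-0.027 n232 centre 463.1 -223.9 size 26.1 7.8 ang 0.5 px [428 236  14  30]
  z0.008-0.027 n424 centre 555.0 -315.9 size 13.2 40.5 ang 15.4 px [297 325  43  17]
  z0.046-0.058 n1934 centre 600.7 -293.7 size 59.3 43.7 ang 87.4 px [303 377  64  36]
scene
  z0.028-0.037 n527 centre 594.8 -295.1 size 86.4 86.6 ang 84.7 px [284 229  47  31]
top
  z0.028-0.037 n363 centre 594.8 -290.8 size 83.8 84.6 ang 86.3 px [316 213  36  33]
```

View pics/w3.png

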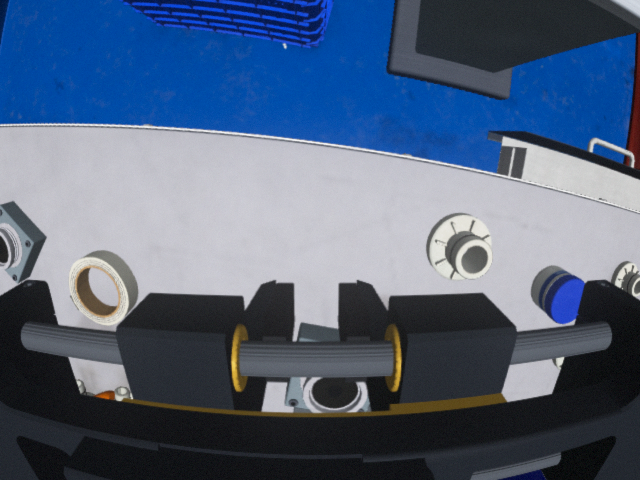

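The seat sits at about (0.595,-0.293), still about -12° off square. The tool seems to overlap it by 17 mm, so I'll check where the fingertips really are relative to the TCP.

Run:
```python
from plant import r
from h import *
o=r.observe();A=R.from_euler('xyz',o['tcp_rot'])
for n,f in(('wrist',True),('scene',False),('top',False)):
    c=r.get_calibration(n);p,d=r.read_camera(n);P=xyz(c,d,f)
    q=A.inv().apply(P.reshape(-1,3)-o['position'])*1e3
    m=(d.ravel()>0)&(abs(q[:,0])<60)&(abs(q[:,1])<80)
    print(n,o['position'])
    for lo in(-60,-40,-25,-12,-2):
        k=m&(q[:,2]>lo)&(q[:,2]<=lo+12)
        if k.sum()>15: print(' z',lo,k.sum(),'x',np.percentile(q[k,0],[2,50,98]).round(0),'y',np.percentile(q[k,1],[2,50,98]).round(0))
```

```text
wrist [ 0.45108841 -0.32587591  0.14040351]
 z -60 1593 x [-6.  8. 10.] y [-25. -11.  22.]
 z -40 638 x [-7.  8. 10.] y [-23.   8.  20.]
scene [ 0.45108841 -0.32587591  0.14040351]
 z -60 57 x [-5.  9. 12.] y [-26.  15.  23.]
 z -40 52 x [-8.  8. 11.] y [-25. -11.  21.]
top [ 0.45108841 -0.32587591  0.14040351]
```

Run:
```python
from plant import r
from h import *
o=r.observe();A=R.from_euler('xyz',o['tcp_rot'])
print(o['position'],o['tcp_rot'],o['q'].round(3))
out=[]
for n,f in(('wrist',True),('scene',False)):
    c=r.get_calibration(n);p,d=r.read_camera(n);P=xyz(c,d,f)
    q=(A.inv().apply(P.reshape(-1,3)-o['position'])*1e3).reshape(480,640,3)
    m=(d>0)&(abs(q[...,0])<60)&(abs(q[...,1])<60)&(q[...,2]<40)&(q[...,2]>-80)
    print(n,np.histogram(q[m][:,2],bins=np.arange(-80,41,8)))
    T=o['position']+A.apply(np.array([[0,18,8],[0,-18,8],[0,0,0],[0,0,-28]])/1e3)
    uv=project(c,T,f);print(uv.round(0).tolist())
    u0,v0=uv[2].astype(int);u0=np.clip(u0,80,560);v0=np.clip(v0,60,420)
    g=p.copy()
    for u,v in uv: cv2.circle(g,(int(u),int(v)),1,(255,0,0),-1)
    out.append(cv2.resize(g[v0-60:v0+60,u0-80:u0+80],(400,300),interpolation=3))
cv2.imwrite('pics/tip.png',np.hstack(out)[:,:,::-1])
```

```text
[ 0.45081586 -0.32503369  0.13898546] [ 3.13972179e+00 -3.39868958e-04 -3.00233985e+00] [ 0.76   0.711 -0.366  1.837  0.386  0.665  1.878]
wrist (array([1201,  906,  909, 1098,  721,  579,   56,    0,    0,    0,    0,
          0,    0,    0,    0]), array([-80, -72, -64, -56, -48, -40, -32, -24, -16,  -8,   0,   8,  16,
        24,  32,  40]))
[[353.0, 270.0], [285.0, 270.0], [319.0, 275.0], [320.0, 298.0]]
scene (array([32, 30, 36, 42, 51, 40,  3,  0,  0,  0,  0,  0,  0,  0,  0]), array([-80, -72, -64, -56, -48, -40, -32, -24, -16,  -8,   0,   8,  16,
        24,  32,  40]))
[[347.0, 255.0], [360.0, 246.0], [354.0, 248.0], [355.0, 239.0]]
```

View pics/tip.png

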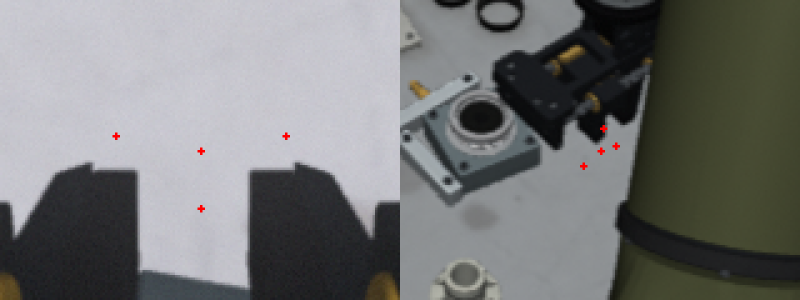

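The fingers end about 30 mm short of the reported TCP (red crosses at (116,136) and (285,136), finger ends at about row 165 in the left half). So the tips were at z≈0.05 and pushed on the ring instead of the block. I'll measure that offset, then push with the tips at about 12 mm.

```bash
python3 - <<'E'
from plant import r
from h import *
z=[]
for n,f in(('wrist',True),('scene',False)):
    o=r.observe();A=R.from_euler('xyz',o['tcp_rot']);c=r.get_calibration(n);p,d=r.read_camera(n);P=xyz(c,d,f)
    q=(A.inv().apply(P.reshape(-1,3)-o['position'])*1e3)
    m=(d.ravel()>0)&(abs(q[:,0])<60)&(abs(q[:,1])<60)&(q[:,2]<20)&(q[:,2]>-45)
    print(n,np.sort(q[m][:,2])[[-60,-20,-8,-3,-1]].round(1))
E
python3 ct.py -137 -55 -18 0
```

```text
wrist [-32.  -31.1 -30.7 -30.  -29.6]
scene [-42.9 -35.7 -33.9 -32.1 -30.9]
tool in corner frame [-204.2  -61.1]
t 12.9 pos [ 0.4503 -0.3255  0.1394] yaw -3.003 ft [-0.1 -0.1 -0.2] w 0.0186
  shift [-67.3   6.  157.3] rot [ 0.1 -0.  -0.1]
```

apply_moves(series="-40 6 50 0 0 0 200; -67 6 90 0 0 0 200; -67 6 125 0 0 0 200; -67 6 145 0 0 0 200; -67 6 155 0 0 0 200")

```text
time_s: 13.4
position: [0.5144, -0.3096, -0.0177]
tcp_rot: [3.139, -0.003, -3.003]
ft_force: [-0.2, 0.2, 0.4]
width: 0.0191
gripper_force: 0.0
```

```bash
python3 ct.py -93 -55 -18 0
```

```text
tool in corner frame [-138.5  -54.3]
t 13.4 pos [ 0.5144 -0.3096 -0.0177] yaw -3.003 ft [-0.2  0.2  0.4] w 0.0191
  shift [-45.5  -0.6   0.2] rot [ 0.2 -0.2 -0.1]
```

apply_moves(series="-12 0 0 0 0 0 200; -20 0 0 0 0 0 200; -28 0 0 0 0 0 200; -36 0 0 0 0 0 200; -41 0 0 0 0 0 200")

```text
time_s: 13.9
position: [0.5564, -0.3062, -0.0142]
tcp_rot: [-3.14, -0.0, -3.005]
ft_force: [-2.4, -1.2, 0.9]
width: 0.0191
gripper_force: 1.4
```

apply_moves(series="-2 0 0 0 0 0 200; -4 0 0 0 0 0 200; -5 0 0 0 0 0 200; -6 0 0 0 0 0 200; -6 0 0 0 0 0 200")

```text
time_s: 14.4
position: [0.5594, -0.3056, -0.0148]
tcp_rot: [-3.141, -0.005, -3.005]
ft_force: [-5.5, -2.3, 3.7]
width: 0.0187
gripper_force: 3.2
```

```bash
python3 ct.py -93 -55 -18 0; python3 seat.py | sed -n '/scene/,$p'
```

```text
tool in corner frame [-93.4 -56.6]
t 14.4 pos [ 0.5594 -0.3056 -0.0148] yaw -3.005 ft [-5.5 -2.3  3.7] w 0.0187
  shift [-0.4  1.6  3.2] rot [-0.  -0.3 -0.2]
scene
top
```

apply_moves(series="20 0 0 0 0 0 200; 20 0 -45 0 0 8 200; 20 -30 -85 0 0 16 200; 0 -70 -85 0 0 24 200; -20 -90 -85 0 0 32 200")

```text
time_s: 15.05
position: [0.596, -0.3955, 0.0729]
tcp_rot: [-3.14, 0.007, 2.712]
ft_force: [-0.9, -0.1, -0.6]
width: 0.0189
gripper_force: 0.0
```

apply_moves(series="0 0 0 0 0 8.5 200; 0 0 0 0 0 17 200; 0 0 0 0 0 25.5 200; 0 0 0 0 0 34 200; 0 0 0 0 0 42.5 200")

```text
time_s: 15.55
position: [0.5957, -0.3897, 0.0702]
tcp_rot: [3.139, -0.0, 1.974]
ft_force: [0.3, 0.3, -0.9]
width: 0.0189
gripper_force: 0.0
```

```bash
python3 ct.py -46 -150 70 -90; python3 seat.py | sed -n '/scene/,$p'
```

```text
tool in corner frame [ -69.2 -144.9]
t 15.55 pos [ 0.5957 -0.3897  0.0702] yaw 1.974 ft [ 0.3  0.3 -0.9] w 0.0189
  shift [-10.9  21.1   0.2] rot [ 0.2 -0.  15.1]
scene
  z0.028-0.037 n509 centre 607.7 -287.3 size 86.7 87.0 ang 6.6 px [277 226  43  32]
top
  z0.028-0.037 n144 centre 638.4 -266.0 size 40.3 88.1 ang 38.0 px [314 208  29  22]
```

apply_moves(series="-5 21 0 0 0 8.5 200; 5 21 30 0 0 15.1 200; 5 21 60 0 0 15.1 200; 5 21 80 0 0 15.1 200; 5 21 87 0 0 15.1 200")

```text
time_s: 16.2
position: [0.6102, -0.377, -0.0194]
tcp_rot: [-3.139, -0.003, 1.717]
ft_force: [-1.1, 0.8, 0.2]
width: 0.0192
gripper_force: 0.0
```

```bash
python3 ct.py -46 -93 -18 -90
```

```text
tool in corner frame [ -53.  -134.4]
t 16.2 pos [ 0.6102 -0.377  -0.0194] yaw 1.717 ft [-1.1  0.8  0.2] w 0.0192
  shift [41.3  7.3 -1.3] rot [-0.1 -0.2  0.4]
```

apply_moves(series="10 7 -3 0 0 0.4 200; 20 7 -3 0 0 0.4 200; 28 7 -3 0 0 0.4 200; 34 7 -3 0 0 0.4 200; 38 7 -3 0 0 0.4 200")

```text
time_s: 16.7
position: [0.6134, -0.3385, -0.0129]
tcp_rot: [3.141, 0.0, 1.709]
ft_force: [-0.1, -0.5, -1.1]
width: 0.0188
gripper_force: 0.0
```

apply_moves(series="2 0 0 0 0 0 200; 4 0 0 0 0 0 200; 6 0 0 0 0 0 200; 6 0 0 0 0 0 200")

```text
time_s: 17.1
position: [0.6125, -0.3353, -0.0133]
tcp_rot: [3.141, 0.003, 1.708]
ft_force: [0.8, -2.6, 1.2]
width: 0.0189
gripper_force: 1.7
```

```bash
python3 ct.py -46 -93 -18 -90
```

```text
tool in corner frame [-44.9 -93.4]
t 17.1 pos [ 0.6125 -0.3353 -0.0133] yaw 1.708 ft [ 0.8 -2.6  1.2] w 0.0189
  shift [ 0.4 -1.1  4.7] rot [ 0.1  0.2 -0.2]
```

apply_moves(series="2 0 3 0 0 0 200; 4 0 3 0 0 0 200; 5 0 3 0 0 0 200; 5 0 3 0 0 0 200")

```text
time_s: 17.5
position: [0.6128, -0.3354, -0.0154]
tcp_rot: [3.138, 0.01, 1.706]
ft_force: [2.9, -10.4, -0.1]
width: 0.0191
gripper_force: 5.5
```

```bash
python3 ct.py -46 -93 -18 -90
```

```text
tool in corner frame [-44.7 -93.6]
t 17.5 pos [ 0.6128 -0.3354 -0.0154] yaw 1.706 ft [  2.9 -10.4  -0.1] w 0.0191
  shift [ 0.6 -1.3  2.6] rot [ 0.2  0.6 -0.3]
```

apply_moves(series="-20 0 0 0 0 0 200; -40 0 -45 0 0 0 150; -80 -20 -95 0 0 0 100; -110 -50 -120 0 0 0 100; -110 -50 -120 0 0 0 100")

```text
time_s: 18.0
position: [0.5743, -0.4511, 0.1069]
tcp_rot: [3.141, 0.006, 1.702]
ft_force: [0.0, -0.5, -0.0]
width: 0.0486
gripper_force: 0.0
```

```bash
cat > chk.py <<'E'
from plant import r
from h import *
from ct import C,Y
ex=np.array([np.cos(Y),np.sin(Y)]);ey=np.array([-ex[1],ex[0]])
def L(Q):
    l=cv2.fitLine((Q*1000).astype(np.float32),cv2.DIST_HUBER,0,.1,.1).ravel();return l
out={}
for n in('scene','top','wrist'):
    c=r.get_calibration(n);p,d=r.read_camera(n);P=xyz(c,d,n=='wrist').reshape(-1,3);ok=d.ravel()>0
    u=(P[:,:2]-C)@ex*1e3;v=(P[:,:2]-C)@ey*1e3;z=P[:,2]*1e3
    near=ok&(u>-130)&(u<40)&(v>-130)&(v<40)
    print(n)
    m=near&(z>28)&(z<37)&(u<0+6)&(v<6)
    if m.sum()>100:
        (a,b),(w,h),t=cv2.minAreaRect(np.c_[u,v][m].astype(np.float32));print(' seat c %.1f %.1f size %.1f %.1f ang %.1f n%d'%(a,b,w,h,t,m.sum()))
    m=near&(z>46)&(z<58)&(np.hypot(u+42,v+42)<45)
    if m.sum()>60: print(' ring',cv2.minEnclosingCircle(np.c_[u,v][m].astype(np.float32)))
    for k,m in(('left',near&(z>18)&(z<26)&(u>-85)&(u<-12)&(v>2)&(v<25)),('far',near&(z>18)&(z<26)&(v>-80)&(v<18)&(u>2)&(u<25))):
        if m.sum()>30:
            q=np.c_[u,v][m];l=L(q/1000);print(' ',k,m.sum(),'range',np.percentile(q,[2,98],axis=0).round(1).tolist(),'ang',np.degrees(np.arctan2(l[1],l[0])).round(1))
E
python3 chk.py; python3 ct.py -42 -42 100 -90
```

```text
scene
 seat c -42.4 -40.9 size 87.9 92.4 ang 1.4 n543
 ring ((-41.03342819213867, -44.09910583496094), 31.560884475708008)
  left 129 range [[-83.9, 2.5], [-14.5, 14.6]] ang -0.9
  far 121 range [[2.3, -78.3], [17.1, 15.8]] ang -86.8
top
 seat c -40.0 -39.5 size 89.4 83.9 ang 0.1 n444
 ring ((-42.53590393066406, -39.293853759765625), 30.282611846923828)
  left 129 range [[-83.6, 2.6], [-13.5, 17.7]] ang -2.9
  far 135 range [[2.7, -77.1], [16.0, 15.1]] ang -89.8
wrist
 seat c -40.2 -56.0 size 84.6 57.7 ang 0.1 n4875
 ring ((-40.13322448730469, -43.91168975830078), 30.111650466918945)
  far 1103 range [[5.1, -78.8], [17.2, -22.7]] ang 89.7
tool in corner frame [ -95.7 -195.8]
t 18.15 pos [ 0.5765 -0.4438  0.1028] yaw 1.707 ft [ 0.4  0.3 -0.5] w 0.0536
  shift [154.   53.1   3.1] rot [-0.  -0.1 -0.2]
```

The seat is flush and square: both sides match the bars within about 2 mm and 1–2°. Now I'll go above the cap.

```bash
python3 to.py 0.4635 0.044 0.12 1.707
```

```text
t 18.15 pos [ 0.5765 -0.4438  0.1028] yaw 1.707 ft [ 0.4  0.3 -0.5] w 0.0536
  shift [498.6 -45.8 -16.2] rot [-0.  -0.1 -0. ]
```

apply_moves(series="250 -25 -15 0 0 0 80; 250 -25 -15 0 0 0 80; 250 -25 -15 0 0 0 80; 250 -25 -15 0 0 0 80; 250 -25 -15 0 0 0 80")

```text
time_s: 18.65
position: [0.5172, -0.1957, 0.1165]
tcp_rot: [-3.139, -0.004, 1.713]
ft_force: [0.7, 0.9, -0.6]
width: 0.0605
gripper_force: 0.0
```

apply_moves(series="200 -18 0 0 0 0 80; 200 -18 0 0 0 0 80; 200 -18 0 0 0 0 80; 200 -18 0 0 0 0 80; 200 -18 0 0 0 0 80")

```text
time_s: 19.15
position: [0.4691, 0.0055, 0.1165]
tcp_rot: [-3.135, -0.008, 1.726]
ft_force: [0.7, -0.5, -0.9]
width: 0.0604
gripper_force: 0.0
```

```bash
cat > cap.py <<'E'
from plant import r
from h import *
o=r.observe();print(o['time_s'],o['position'],o['tcp_rot'],o['width'])
for n in('wrist','scene','top'):
    c=r.get_calibration(n);p,d=r.read_camera(n);P=xyz(c,d,n=='wrist');print(n)
    b=(.42,.505,0.0,.085);comps(P,d,.009,.014,b,15);comps(P,d,.026,.034,b,8)
    m=(P[...,2]>.008)&(P[...,2]<.034)&(P[...,0]>b[0])&(P[...,0]<b[1])&(P[...,1]>b[2])&(P[...,1]<b[3])
    if m.sum()>20: print('  circ',cv2.minEnclosingCircle((P[m][:,:2]*1000).astype(np.float32)))
E
python3 cap.py
```

```text
19.15 [0.46910315 0.00552384 0.11646611] [-3.13521778 -0.00757242  1.72578701] 0.0604493697057763
wrist
  z0.009-0.014 n1277 centre 466.8 48.8 size 43.3 42.7 ang 74.5 px [293 144  58  57]
  z0.026-0.034 n509 centre 466.4 48.4 size 24.8 24.3 ang 9.6 px [304 157  36  35]
  circ ((466.7236022949219, 48.23537063598633), 22.29239845275879)
scene
  z0.009-0.014 n122 centre 464.2 46.1 size 36.2 41.6 ang 10.8 px [183 345  22  20]
  z0.026-0.034 n72 centre 465.3 46.5 size 24.3 22.1 ang 61.9 px [186 344  13  12]
  circ ((465.1573791503906, 46.39802169799805), 22.594236373901367)
top
```

```bash
python3 cap.py|head -5; python3 to.py 0.4662 0.0477 0.04 1.707
```

```text
19.3 [ 0.47216473 -0.00427283  0.11724034] [-3.13918357e+00 -1.05445432e-03  1.71205095e+00] 0.0607299992064222
wrist
  z0.009-0.014 n1276 centre 467.0 48.5 size 43.5 42.4 ang 7.8 px [290 130  58  56]
  z0.026-0.034 n520 centre 466.5 48.4 size 24.0 24.2 ang 8.4 px [301 142  35  35]
  circ ((466.8052673339844, 48.28977584838867), 22.349510192871094)
t 19.45 pos [ 0.473  -0.0072  0.1178] yaw 1.706 ft [-0.2  0.6  0.8] w 0.0606
  shift [55.3  0.7 77.8] rot [-0.  0. -0.]
```

apply_moves(series="30 1 40 0 0 0 80; 56 1 75 0 0 0 80; 56 1 85 0 0 0 80; 56 1 85 0 0 0 80; 56 1 85 0 0 0 80")

```text
time_s: 19.95
position: [0.467, 0.0474, 0.0336]
tcp_rot: [3.141, 0.001, 1.705]
ft_force: [-0.5, -0.1, -1.6]
width: 0.0604
gripper_force: 0.0
```

```bash
python3 to.py 0.4665 0.0482 -0.015 1.707
```

```text
t 19.95 pos [0.467  0.0474 0.0336] yaw 1.705 ft [-0.5 -0.1 -1.6] w 0.0604
  shift [ 0.9 -0.4 48.6] rot [ 0.   0.1 -0.1]
```

apply_moves(series="1 0 25 0 0 0 80; 1 0 40 0 0 0 80; 1 0 47 0 0 0 80; 1 0 47 0 0 0 80; 1 0 47 0 0 0 140", force=20)

```text
time_s: 20.45
position: [0.467, 0.0498, -0.0129]
tcp_rot: [3.14, 0.0, 1.707]
ft_force: [-0.0, 0.9, 0.0]
width: 0.0544
gripper_force: 0.0
```

apply_moves(series="0 0 0 0 0 0 200; 0 0 0 0 0 0 200; 0 0 0 0 0 0 200; 0 0 0 0 0 0 200")

```text
time_s: 20.85
position: [0.4665, 0.0505, -0.0135]
tcp_rot: [3.141, -0.0, 1.709]
ft_force: [0.2, 0.2, 3.8]
width: 0.0236
gripper_force: 20.0
```

```bash
python3 to.py 0.4665 0.0482 -0.015 1.707
```

```text
t 20.85 pos [ 0.4665  0.0505 -0.0135] yaw 1.709 ft [0.2 0.2 3.8] w 0.0236
  shift [-2.3 -0.3  1.5] rot [ 0.  -0.   0.1]
```

apply_moves(series="0 0 -45 0 0 0 200; 0 0 -90 0 0 0 200; 0 0 -120 0 0 0 200; -45 0 -120 0 0 0 200; -90 0 -120 0 0 0 200")

```text
time_s: 21.35
position: [0.4799, -0.0377, 0.1074]
tcp_rot: [3.139, -0.0, 1.714]
ft_force: [0.5, -0.3, -0.0]
width: 0.0234
gripper_force: 19.9
```

```bash
python3 to.py 0.475 -0.284 0.11 1.71; python3 to.py 0.6083 -0.284 0.11 1.71
```

```text
t 21.35 pos [ 0.4799 -0.0377  0.1074] yaw 1.714 ft [ 0.5 -0.3 -0. ] w 0.0234
  shift [-243.   -40.    -2.7] rot [ 0.2 -0.   0.2]
t 21.35 pos [ 0.4799 -0.0377  0.1074] yaw 1.714 ft [ 0.5 -0.3 -0. ] w 0.0234
  shift [-262.1   92.    -2.3] rot [ 0.2 -0.   0.2]
```

apply_moves(series="-50 -8 0 0 0 0 200; -100 -16 0 0 0 0 200; -150 -25 0 0 0 0 200; -200 -32 0 0 0 0 200; -240 -30 0 0 0 0 200")

```text
time_s: 21.85
position: [0.4797, -0.2838, 0.1062]
tcp_rot: [-3.14, 0.0, 1.705]
ft_force: [0.6, 0.7, -0.8]
width: 0.0236
gripper_force: 19.9
```

```bash
python3 to.py 0.6083 -0.284 0.09 1.71; python3 chk.py
```

```text
t 21.85 pos [ 0.4797 -0.2838  0.1062] yaw 1.705 ft [ 0.6  0.7 -0.8] w 0.0236
  shift [-17.4 127.4  16. ] rot [-0.1  0.  -0.3]
scene
 seat c -41.4 -15.6 size 35.1 87.9 ang 82.7 n292
 ring ((-40.18547821044922, -40.32805633544922), 31.028528213500977)
  left 130 range [[-81.7, 2.5], [-14.0, 15.0]] ang -0.9
  far 119 range [[2.7, -77.0], [18.6, 17.2]] ang -87.3
top
 seat c -28.6 -40.3 size 60.8 83.4 ang 3.3 n184
 ring ((-25.654436111450195, -48.708824157714844), 21.17378807067871)
  left 37 range [[-37.6, 2.8], [-13.7, 17.9]] ang -23.3
  far 136 range [[2.1, -78.0], [17.5, 15.9]] ang -89.0
wrist
 seat c -40.5 -42.1 size 84.3 84.6 ang 89.8 n4921
 ring ((-40.63092803955078, -42.30754852294922), 30.365421295166016)
  left 1577 range [[-83.5, 2.2], [-13.8, 15.5]] ang -0.1
  far 1156 range [[2.5, -78.1], [17.3, 16.9]] ang -87.3
```

```bash
cat > held.py <<'E'
from plant import r
from h import *
for n,f in(('wrist',True),('scene',False)):
    o=r.observe();A=R.from_euler('xyz',o['tcp_rot']);c=r.get_calibration(n);p,d=r.read_camera(n);P=xyz(c,d,f)
    q=(A.inv().apply(P.reshape(-1,3)-o['position'])*1e3)
    hsv=cv2.cvtColor(p,cv2.COLOR_RGB2HSV).reshape(-1,3)
    m=(d.ravel()>0)&(np.hypot(q[:,0],q[:,1])<32)&(q[:,2]<5)&(q[:,2]>-34)&(hsv[:,2]>90)
    if m.sum()<30: print(n,m.sum());continue
    print(n,m.sum(),'x',np.percentile(q[m,0],[1,99]).round(1),'y',np.percentile(q[m,1],[1,99]).round(1),'z',np.percentile(q[m,2],[1,20,50,80,99]).round(1))
    k=m&(q[:,2]>-30)
    print('  circ',cv2.minEnclosingCircle(q[k,:2].astype(np.float32)))
E
python3 held.py
```

```text
wrist 3477 x [-11.1  19.9] y [-18.5  19.9] z [-33.5 -27.2 -23.8 -22.1 -14.6]
  circ ((-0.31731978058815, 0.5260239839553833), 21.533611297607422)
scene 0
```

apply_moves(series="-17 40 0 0 0 0 200; -17 80 0 0 0 0 200; -17 110 0 0 0 0 200; -17 127 0 0 0 0 200; -17 127 0 0 0 0 200")

```text
time_s: 22.6
position: [0.6129, -0.2752, 0.1056]
tcp_rot: [3.14, -0.002, 1.715]
ft_force: [0.3, -0.1, -0.7]
width: 0.023
gripper_force: 19.9
```

```bash
python3 held.py; python3 to.py 0.6097 -0.282 0.04 1.71
```

```text
wrist 3185 x [-11.1  19.9] y [-18.5  19.5] z [-33.3 -26.6 -23.7 -22.2 -14.7]
  circ ((-0.0591329000890255, 0.48674866557121277), 21.445144653320312)
scene 0
t 22.7 pos [ 0.609  -0.2781  0.1057] yaw 1.711 ft [-0.  -0.9 -0.3] w 0.0235
  shift [-4.1  0.3 65.7] rot [-0.1 -0.1  0. ]
```

apply_moves(series="-4 0 20 0 0 0 200; -4 0 40 0 0 0 200; -4 0 55 0 0 0 200; -4 0 60 0 0 0 200; -4 0 60 0 0 0 200")

```text
time_s: 23.2
position: [0.6095, -0.2836, 0.0456]
tcp_rot: [-3.14, -0.001, 1.708]
ft_force: [0.3, 0.5, -0.1]
width: 0.0232
gripper_force: 19.9
```

```bash
python3 to.py 0.6089 -0.2821 0.04 1.71
python3 - <<'E'
from plant import r
from h import *
from ct import c2w
o=r.observe();c=r.get_calibration('wrist');p,d=r.read_camera('wrist');A=R.from_euler('xyz',o['tcp_rot'])
P=xyz(c,d,True);w=c2w(-.0406,-.0423);q=P.reshape(-1,3)
m=(d.ravel()>0)&(q[:,2]>.049)&(q[:,2]<.0565)&(np.hypot(q[:,0]-w[0],q[:,1]-w[1])<.034)
t=A.inv().apply(q-o['position'])*1e3
rr=t[m];print('ring pts tool frame',m.sum(),'x',np.percentile(rr[:,0],[1,99]).round(1),'y',np.percentile(rr[:,1],[1,99]).round(1),'z',np.median(rr[:,2]).round(1))
uv=np.array(project(c,[*w,.05],True)[0]).astype(int);print(uv)
u,v=np.clip(uv[0],100,540),np.clip(uv[1],75,405)
cv2.imwrite('pics/w4.png',cv2.resize(p[v-75:v+75,u-100:u+100],(800,600),interpolation=3)[:,:,::-1])
E
```

```text
t 23.2 pos [ 0.6095 -0.2836  0.0456] yaw 1.708 ft [ 0.3  0.5 -0.1] w 0.0232
  shift [ 1.6 -0.3  5.6] rot [-0.1 -0.1 -0.1]
ring pts tool frame 2331 x [-1.1 29.2] y [-28.1  29.4] z -8.1
[314 277]
```

View pics/w4.png

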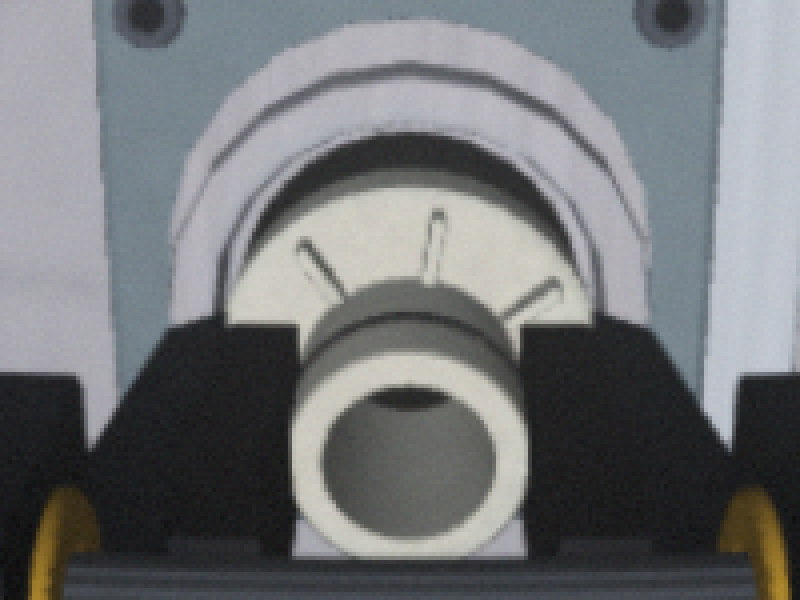

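The close view shows the cap centred sideways: flange from column 228 to 594, ring bore from about 215 to 605. It sits about 1.6 mm short along tool x. I'll correct that and lower it.

apply_moves(series="1.6 0 0 0 0 0 200; 1.6 0 4 0 0 0 200; 1.6 0 8 0 0 0 200; 1.6 0 12 0 0 0 200; 1.6 0 12 0 0 0 200")

```text
time_s: 23.75
position: [0.6103, -0.2823, 0.0337]
tcp_rot: [-3.141, -0.0, 1.708]
ft_force: [0.2, -0.6, -0.9]
width: 0.0233
gripper_force: 19.9
```

```bash
python3 to.py 0.6089 -0.2821 0.0215 1.71; python3 held.py; python3 chk.py|tail -6
```

```text
t 23.75 pos [ 0.6103 -0.2823  0.0337] yaw 1.708 ft [ 0.2 -0.6 -0.9] w 0.0233
  shift [ 0.4 -1.3 12.2] rot [-0.  -0.  -0.1]
wrist 7914 x [-26.   30.5] y [-28.6  28.7] z [-32.5 -23.7 -20.1   0.3   2.3]
  circ ((1.1714872121810913, 0.07565660774707794), 31.850976943969727)
scene 0
 seat c -53.3 -38.3 size 62.7 84.7 ang 0.6 n110
wrist
 seat c -40.1 -41.3 size 82.5 84.4 ang 89.8 n9494
 ring ((-40.15248489379883, -41.811126708984375), 29.964326858520508)
  left 3787 range [[-83.5, 2.3], [-13.5, 15.5]] ang -0.1
  far 3611 range [[2.8, -59.9], [17.4, 16.6]] ang -89.9
```

apply_moves(series="0 0 3 0 0 0 200; 0 0 5 0 0 0 200; 0 0 7 0 0 0 200; 0 0 9 0 0 0 200; 0 0 9 0 0 0 200", force=40)

```text
time_s: 24.5
position: [0.6106, -0.2825, 0.0255]
tcp_rot: [3.141, 0.0, 1.708]
ft_force: [-0.6, 1.0, 6.2]
width: 0.0229
gripper_force: 40.0
```

apply_moves(series="0 0 2 0 0 0 200; 0 0 4 0 0 0 200; 0 0 6 0 0 0 200; 0 0 7 0 0 0 200; 0 0 7 0 0 0 200")

```text
time_s: 25.0
position: [0.6108, -0.2826, 0.0213]
tcp_rot: [3.14, 0.0, 1.708]
ft_force: [-6.2, 2.6, 23.5]
width: 0.0229
gripper_force: 40.3
```

```bash
python3 to.py 0.6089 -0.2821 0.0215 1.71
```

```text
t 25.0 pos [ 0.6108 -0.2826  0.0213] yaw 1.708 ft [-6.2  2.6 23.5] w 0.0229
  shift [ 0.8 -1.8 -0.2] rot [ 0.1  0.  -0.1]
```

```bash
python3 chk.py|tail -5
python3 - <<'E'
from plant import r
from h import *
from ct import c2w
for i in range(2):
    o=r.observe();c=r.get_calibration('wrist');p,d=r.read_camera('wrist');P=xyz(c,d,True).reshape(-1,3)
    w=c2w(-.042,-.042);m=(d.ravel()>0)&(np.hypot(P[:,0]-w[0],P[:,1]-w[1])<.031)&(np.hypot(P[:,0]-w[0],P[:,1]-w[1])>.025)
    print(np.histogram(P[m][:,2]*1e3,bins=np.arange(26,62,4)),o['ft_force'],o['gripper_force'])
cv2.imwrite('pics/w5.png',cv2.resize(p[160:400,140:500],(750,500),interpolation=3)[:,:,::-1])
E
```

```text
wrist
 seat c -40.2 -37.3 size 74.7 84.7 ang 89.8 n10881
 ring ((-39.05908966064453, -32.258148193359375), 24.68463897705078)
  left 4324 range [[-83.4, 2.2], [-13.5, 15.5]] ang 0.1
  far 3735 range [[2.6, -51.5], [17.4, 16.9]] ang -88.3
(array([   0,  717,  182, 1400,  565,    0,    5,   26]), array([26, 30, 34, 38, 42, 46, 50, 54, 58])) [-5.10087703  3.63085987 22.17129872] 40.329598532462114
(array([   0,  710,  184, 1400,  570,    0,    3,   27]), array([26, 30, 34, 38, 42, 46, 50, 54, 58])) [-5.56203414  2.7924639  22.93753159] 40.329530730859915
```

View pics/w5.png

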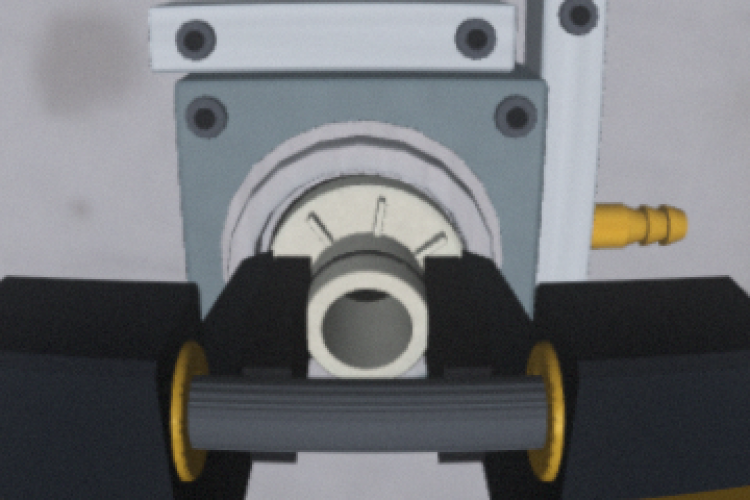

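The picture shows the cap upright in the ring, with its neck at about (368,325). The ring top is at about 42 mm, so it is fully down. The seat's edges lie along the left bar (row 75) and the far bar (column 540), and the press force is steady at about 23 N. I'm handing in.

```bash
python3 -c "
from plant import r
print(r.sign_off())"
```

```text
the job is handed in; nothing more can be done
None
```

The job is handed in at about 25 s, verdict not shown: my last measurements had the seat flush against both bars, the cap in the ring and the ring fully down under about 23 N, no bystander was touched as far as I could tell, and the real fingertips end about 31 mm short of the reported TCP (not 8 mm ahead), so my first two pushes hit the seat's ring instead of its side.

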